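# Assemble the vacuum filter unit on its receiver

### The arm

A 6-joint arm with a two-finger parallel gripper is mounted at the origin on a cart in front of the work surface, level with it; the furniture and walls round the work are solid. World frame = base frame: x ahead of the robot, y to its left, z up, the work surface at z = 0. Lengths are in m, angles in rad, forces in N, time in s.
With the tool pointing down it reaches from about 0.325 to 0.9 m from the base axis. Payload 6.1 kg.
Tool frame: the origin (TCP) lies midway between the tips of the shut fingers; the grasp point (between the pads) lies 19 mm behind it; z points along the fingers, y is the line along which they close (so a half turn about z gives the same grasp; the last joint's range is limited). The gripper opens to 85 mm and grips with 20 to 120 N. Pads are 22 mm wide; open, the fingers measure 114 mm over their backs; the gripper's body (76 mm by 85 mm) begins 54 mm behind the grasp point. The pads swing forward as they close: fully open they stand 13 mm farther back than shut.
Start: joints at [1.01, 0.22, 1.526, -0, 1.395, -0.126], TCP at [0.263, 0.567, 0.231] pointing down, gripper open.
Joint ranges: [-2.98, 2.98], [-0.91, 2.08], [0.09, 2.57], [-1.24, 4.39], [0.2, 2.65], [-2.68, 2.68]. Speed limits (rad/s): [2.57, 2.57, 3.01, 3.14, 3.14, 3.14].

### API

Orientations are given as [roll, pitch, yaw] about the fixed x, y, z axes, in that order (R = Rz(yaw) Ry(pitch) Rx(roll)).
In Python, from plant import movep, move_l, set_joints, gripper_to, hold, inverse_kinematics, observe, get_image, get_calibration, Unreachable, job_done gives the robot as it stands. Calls block until the motion is done:
- movep(position, orientation): joint-space move of the TCP to a pose.
- move_l(position, feed=0.15, rotation=None, max_force=None): straight line of the TCP; rotation=None keeps the orientation; feed is the mean speed in m/s. With max_force (N) it stops when the force on the tool has changed by that much, and returns True; else False.
- set_joints(angles): joint-space move.
- gripper_to(opening, f_grip=None): finger opening in m; f_grip is the grip in N (None keeps the last); returns when the fingers have stopped.
- hold(seconds).
- inverse_kinematics(position, orientation): joint angles nearest the present ones, or None.
- observe(): the state.
- get_image(name): name is "scene" or "side" or "wrist"; returns (picture, depth): 480x640x3 uint8, red, green, blue; 480x640 float32, m along the optical axis (not along the pixel's ray), 0 where there is no reading.
- get_calibration(name): a dict with "intrinsics" (3x3 intrinsics, pixels), "world_from_camera" (4x4, takes a point from camera to world coordinates). Camera axes: x right, y down, z forward; pixel columns grow to the right and rows downward; lengths in m; the calibration is good to about 2 mm. The wrist camera is an equidistant fisheye: a pixel r from the principal point sees the ray r / f radians off the axis. A picture is of the moment at which its call begins: read the wrist's pose just before it. get_calibration takes no time and is no camera call; for the wrist camera it gives the pose at the moment of the call.
A pose or a line that the arm cannot do raises Unreachable and nothing moves.
- job_done(): hands the job in; it is judged then, once.
The state is a dict: "time_s": time; "q": joint angles; "joint_velocities": joint speeds; "joint_torque": joint torques, N m; "eef_pos": TCP position; "tcp_rot": TCP orientation; "ft_force": force on the tool from outside, world axes, zero at the start; "torque": the same for the moment, N m; "opening": finger opening in m; "grasp_force": force on a finger pad.
Only numpy, scipy, OpenCV 4.12 (cv2) and the standard library are available. Lean on these libraries where they do the work, as an engineer would, in place of code of your own. Each camera call takes 0.05 s, during which the arm holds its last target. There are 200 camera calls.

### The job

Assemble the washed vacuum filter unit on its receiver for the next run, from the bottom up in this order: the filter head with its stopper fully into the receiver's mouth, the frit disc in the recess of the head, the sealing ring round the frit, the funnel over the frit and onto the ring, and last the cover on the funnel. Each part must sit fully home, level and centred before the next one goes on, and all must stand there released at the end. Leave the beaker, the petri dish and the timer where they are and upright.

Things in the scene. Friction and masses are not known exactly. Their poses are not given: they have to be found in the camera images.
- receiver_mouth (a point): Centre of the mouth of the vacuum receiver, at its rim, 75 mm above the worktop. A round steel pot fixed to the worktop, 84 mm wide up to 36 mm height, then drawn in to a neck 50 mm wide (45 to 75 mm high) with a straight mouth 39 mm wide and 30 mm deep. At 18 mm height a hose nozzle sticks out 64 mm from the axis and opposite it a black vent tap 56 mm.
- head_center (a point): Centre of the filter head (half-way up its 50 mm), z up. It stands on a black stopper that tapers from 29 mm wide below to 36 mm at 28 mm height. Above is a steel dish: a flat shoulder at 28 mm height, which rests on the receiver's rim, then widening to a round side 58 mm wide from 37 to 50 mm height, where it is grasped. On top a recess 50 mm wide, 4 mm deep. Loose, 0.22 kg.
- frit_center (a point): Centre of the frit: a plain round disc, steel rim with a rough grey face, 47 mm wide, 16 mm high, edges bevelled 1.5 mm, z up, lying flat. Home in the head's recess it stands 12 mm proud of the head's rim. Loose, 0.10 kg.
- seal_center (a point): Centre of the sealing ring: a flat plain white ring, 58 mm wide outside, 50.4 mm inside, 7 mm high, z up, lying flat. Home, it rests on the head's rim round the frit. Rigid enough to be picked by its outside. Loose, 0.03 kg.
- funnel_center (a point): Centre of the funnel (half-way up its 60 mm), z up: an upright open steel tube, 51 mm wide outside, 45 mm inside, with a foot 58 mm wide, 8 mm high and a rim 55 mm wide, 4 mm high at the top. A socket under the foot, 50.4 mm wide, 6 mm deep, goes over the 5 mm of the frit that stand above the sealing ring, until the foot rests on the ring. Loose, 0.18 kg.
- cover_knob (a point): Centre of the cover's black round knob, 20 mm above the cover's underside, z up. The knob is 20 mm wide and reaches from 9.5 to 29 mm above the underside; below it are a steel plate 58 mm wide (5 to 9.5 mm) and a round spigot 41 mm wide, 5 mm high, on which the cover stands and which enters the funnel's mouth. Loose, 0.10 kg.
- beaker: A small clear beaker, 55 mm wide, 69 mm high; origin at the centre of its underside, z up. A bystander: leave it alone.
- petri: A round flat petri dish, 69 mm wide, 15 mm high; origin at the centre of its underside, z up. A bystander: leave it alone.
- timer: A small white bench timer, 56 x 62 x 18 mm; origin at the centre of its underside, z up. A bystander: leave it alone.
Not all that is in view belongs to the job. Leave any red look-alike of the part that bears funnel_center alone. Leave any purple look-alike of the part that bears frit_center alone.

How it is judged:
By the outcome, as a careful person would: the job done as asked, in the order asked, and still so for the second after the job is handed in, with the robot touching nothing.
It also fails if it takes over 128 s, if anything falls off the work surface, if the arm or the gripper's body presses on something with over 40 N, if the wrist force passes 120 N, or if a joint passes its speed limit or range.

## Working session

There is one attempt and no reset: what is moved stays moved. The work goes in short steps, each a Python script; the robot and the scene stay as the last script left them, time stands still between calls to the robot, and variables do not carry over. Pictures are saved under pics/ and viewed, at most 14 in all, crops included, and the job is handed in when it is done.

```bash
mkdir -p pics; python3 - <<'E'
from plant import *
import cv2, numpy as np
for n in ("scene","side"):
    p,d=get_image(n); cv2.imwrite(f"pics/{n}0.png",p[:,:,::-1]); np.savez(f"{n}0.npz",p=p,d=d)
    c=get_calibration(n); print(n,np.round(c["intrinsics"],1).tolist(),np.round(c["world_from_camera"],3).tolist(),(d>0).mean())
c=get_calibration("wrist");print(np.round(c["intrinsics"],1).tolist(),np.round(c["world_from_camera"],3).tolist())
s=observe();print(s)
E
```

```text
scene [[515.2, 0.0, 323.6], [0.0, 515.2, 226.5], [0.0, 0.0, 1.0]] [[0.89, -0.275, 0.364, 0.104], [-0.456, -0.532, 0.714, -0.78], [-0.003, -0.801, -0.599, 0.756], [0.0, 0.0, 0.0, 1.0]] 0.9960579427083334
side [[448.0, 0.0, 320.7], [0.0, 448.0, 238.9], [0.0, 0.0, 1.0]] [[-0.975, -0.124, 0.185, 0.329], [-0.222, 0.485, -0.846, 0.863], [0.015, -0.866, -0.5, 0.565], [0.0, 0.0, 0.0, 1.0]] 0.933251953125
[[371.6, 0.0, 320.1], [0.0, 371.6, 233.2], [0.0, 0.0, 1.0]] [[0.421, 0.876, 0.235, 0.204], [0.907, -0.406, -0.111, 0.595], [-0.002, 0.259, -0.966, 0.375], [0.0, 0.0, 0.0, 1.0]]
{'time_s': 0.1, 'q': array([ 1.00991453e+00,  2.21126641e-01,  1.52752076e+00,  1.71620436e-05,
        1.39467951e+00, -1.26087128e-01]), 'joint_velocities': array([-2.77251753e-05, -1.68978844e-03, -3.15382815e-03, -1.64359118e-03,
       -2.18413756e-03, -3.55959924e-04]), 'joint_torque': array([ 1.86468969e-03, -4.98241639e+01, -3.90548587e+01, -7.06202968e-05,
        5.58935470e-03, -1.48568279e-05]), 'eef_pos': array([0.26296348, 0.56638614, 0.23030867]), 'tcp_rot': array([-3.13987428e+00, -2.34846147e-04,  2.70679476e+00]), 'ft_force': array([-0.07070053, -0.80573883, -0.02568269]), 'torque': array([-0.01089416,  0.00157739, -0.00594223]), 'grasp_force': 0.0, 'opening': 0.08517814714095656}
```

View pics/scene0.png

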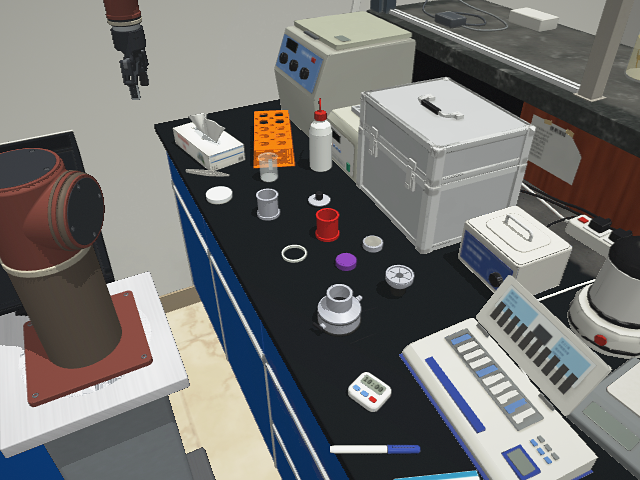

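View pics/side0.png

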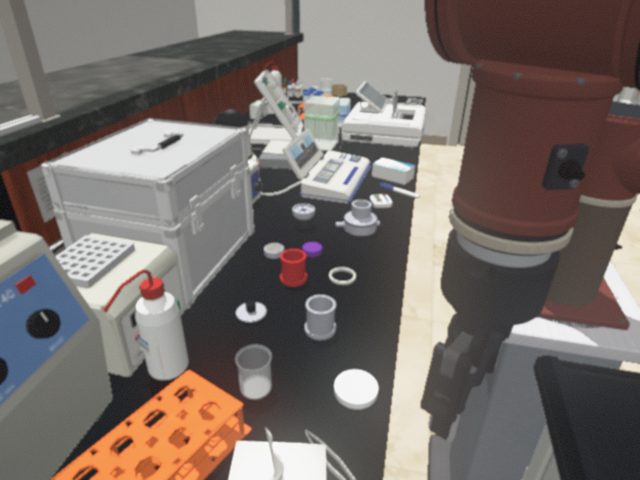

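The scene view shows these objects by pixel:
- funnel (267,204)
- cover knob (319,196)
- seal (294,254)
- frit (373,243)
- head (399,276)
- receiver (340,295)
- red funnel (327,224) and purple disc (346,261), both decoys
- beaker (268,167), petri dish (219,195) and timer (370,392)

The side view agrees.

```bash
cat > h.py <<'E'
from plant import *
import cv2, numpy as np
from scipy.optimize import least_squares
def cloud(name,d):
    c=get_calibration(name);K=c["intrinsics"];T=np.array(c["world_from_camera"])
    v,u=np.mgrid[:480,:640]
    P=np.stack([(u-K[0][2])/K[0][0]*d,(v-K[1][2])/K[1][1]*d,d],-1)
    return P@T[:3,:3].T+T[:3,3]
def ray(name,uv,z):
    c=get_calibration(name);K=c["intrinsics"];T=np.array(c["world_from_camera"])
    r=T[:3,:3]@np.array([(uv[0]-K[0][2])/K[0][0],(uv[1]-K[1][2])/K[1][1],1])
    return T[:3,3]+r*(z-T[2,3])/r[2]
def wray(uv,c,z):
    """fisheye pixels (N,2) -> points on plane z"""
    K=np.array(c["intrinsics"]);T=np.array(c["world_from_camera"])
    a=(np.atleast_2d(uv)-[K[0,2],K[1,2]])/[K[0,0],K[1,1]];th=np.linalg.norm(a,axis=1)
    s=np.sinc(th/np.pi)
    r=np.c_[a*s[:,None],np.cos(th)]@T[:3,:3].T
    return T[:3,3]+r*((z-T[2,3])/r[:,2])[:,None]
def wpix(P,c):
    K=np.array(c["intrinsics"]);T=np.array(c["world_from_camera"])
    p=T[:3,:3].T@(np.array(P)-T[:3,3]);th=np.arctan2(np.hypot(*p[:2]),p[2])
    k=th/np.hypot(*p[:2]);return np.array([K[0,2]+K[0,0]*p[0]*k,K[1,2]+K[1,1]*p[1]*k])
E
python3 - <<'E'
from h import *
S={"recv":((340,293),.09),"head":((399,272),.05),"frit":((373,241),.016),"seal":((294,254),.007),"funnel":((266,194),.06),"cover":((319,193),.029),"red":((327,212),.06),"purple":((346,258),.016),"beaker":((268,155),.069),"petri":((219,193),.015),"timer":((370,390),.018)}
d=np.load("scene0.npz")["d"];C=cloud("scene",d)
d2=np.load("side0.npz")["d"];C2=cloud("side",d2)
for k,(uv,z) in S.items():
    g=ray("scene",uv,z)[:2]
    out=[]
    for c in (C,C2):
        m=(np.hypot(c[...,0]-g[0],c[...,1]-g[1])<.05)&(c[...,2]>.004)&(c[...,2]<.15)
        p=c[m]
        if len(p)<20: continue
        zt=np.percentile(p[:,2],98);t=p[p[:,2]>zt-.006]
        out.append(np.round([*(t[:,:2].max(0)+t[:,:2].min(0))/2,zt,len(p),*np.ptp(t[:,:2],axis=0)],3).tolist())
    print(k,np.round(g,3),out)
E
```

```text
recv [ 0.443 -0.182] [[0.45, -0.166, 0.073, 1739.0, 0.05, 0.051], [0.45, -0.161, 0.078, 561.0, 0.047, 0.05]]
head [ 0.6   -0.148] [[0.598, -0.152, 0.049, 636.0, 0.059, 0.06], [0.598, -0.149, 0.053, 414.0, 0.056, 0.06]]
frit [ 0.63 -0.  ] [[0.63, 0.001, 0.016, 251.0, 0.047, 0.047], [0.629, 0.006, 0.021, 263.0, 0.044, 0.046]]
seal [0.453 0.051] [[0.454, 0.059, 0.008, 56.0, 0.056, 0.058], [0.451, 0.05, 0.01, 176.0, 0.067, 0.082]]
funnel [0.463 0.234] [[0.464, 0.236, 0.059, 582.0, 0.053, 0.058], [0.464, 0.239, 0.063, 1188.0, 0.054, 0.057]]
cover [0.602 0.221] [[0.603, 0.227, 0.027, 227.0, 0.02, 0.022], [0.604, 0.23, 0.031, 514.0, 0.019, 0.019]]
red [0.561 0.096] [[0.557, 0.092, 0.059, 652.0, 0.053, 0.058], [0.557, 0.094, 0.063, 858.0, 0.053, 0.053]]
purple [ 0.545 -0.025] [[0.544, -0.026, 0.017, 282.0, 0.046, 0.045], [0.544, -0.022, 0.02, 255.0, 0.046, 0.047]]
beaker [0.536 0.4  ] [[0.532, 0.398, 0.067, 493.0, 0.055, 0.059], [0.532, 0.399, 0.071, 1668.0, 0.054, 0.056]]
petri [0.377 0.361] [[0.377, 0.366, 0.016, 360.0, 0.07, 0.072], [0.377, 0.369, 0.019, 1408.0, 0.068, 0.069]]
timer [ 0.413 -0.344] [[0.414, -0.34, 0.018, 1082.0, 0.066, 0.068], [0.415, -0.335, 0.021, 255.0, 0.064, 0.066]]
```

```bash
cat >> h.py <<'E'
YAW=np.pi/2
def R(yaw=YAW): return [np.pi,0,yaw]
def wcloud(d,c):
    K=np.array(c["intrinsics"]);T=np.array(c["world_from_camera"])
    v,u=np.mgrid[:480,:640];a=np.stack([(u-K[0,2])/K[0,0],(v-K[1,2])/K[1,1]],-1)
    th=np.linalg.norm(a,axis=-1);P=np.concatenate([a*(np.sinc(th/np.pi)/np.cos(th)*d)[...,None],d[...,None]],-1)
    return P@T[:3,:3].T+T[:3,3]
def fit(uv,c,z,r):
    p=wray(uv,c,z)[:,:2]
    f=lambda q:np.hypot(p[:,0]-q[0],p[:,1]-q[1])-q[2]
    s=least_squares(f,[*((p.max(0)+p.min(0))/2),r],loss="soft_l1",f_scale=.0007)
    return s.x,np.sqrt(np.mean(s.fun**2)),np.median(abs(f(s.x)))
def look(xy,z,r,name,band=.004,rad=.05):
    """hull of the pixels in the top band near xy -> circle on plane z; returns xy, r"""
    c=get_calibration("wrist");p,d=get_image("wrist")
    cv2.imwrite(f"pics/{name}.png",p[:,:,::-1]);np.savez(f"{name}.npz",p=p,d=d,K=c["intrinsics"],T=c["world_from_camera"])
    C=wcloud(d,c);near=(np.hypot(C[...,0]-xy[0],C[...,1]-xy[1])<rad)&(d>0)
    m=near&(abs(C[...,2]-z)<band)
    h=cv2.convexHull(np.argwhere(m)[:,::-1].astype(np.int32))[:,0].astype(float)
    x,rm,md=fit(h,c,z,r)
    print(name,"xy",np.round(x[:2],4),"r",round(x[2],4),"want",r,"med",round(md,5),"npx",m.sum(),"zmed",round(float(np.median(C[m][:,2])),4),"t",round(observe()["time_s"],2))
    return x[:2]
E
python3 - <<'E'
from h import *
for n in("scene","side"):
    C=cloud(n,np.load(n+"0.npz")["d"])
    for y in np.arange(-.2,.35,.05):
        m=(abs(C[...,1]-y)<.025)&(C[...,2]>.09)&(C[...,2]<.4)&(C[...,0]>.5)&(C[...,0]<1.2)
        print(n,round(y,2),round(np.percentile(C[m][:,0],1),3) if m.sum()>20 else None,end="; ")
print()
movep([.450,-.165,.20],R());print(observe()["time_s"])
look((.450,-.165),.075,.025,"w_recv")
movep([.598,-.151,.16],R())
look((.598,-.151),.05,.029,"w_head")
E
```

```text
scene -0.2 0.77; scene -0.15 0.772; scene -0.1 0.713; scene -0.05 0.709; scene -0.0 0.71; scene 0.05 0.72; scene 0.1 0.722; scene 0.15 0.718; scene 0.2 0.722; scene 0.25 0.724; scene 0.3 0.725; side -0.2 1.136; side -0.15 1.136; side -0.1 0.751; side -0.05 0.709; side -0.0 0.71; side 0.05 0.719; side 0.1 0.722; side 0.15 0.718; side 0.2 0.719; side 0.25 0.725; side 0.3 0.725; 
2.7667
w_recv xy [ 0.4519 -0.1627] r 0.0251 want 0.025 med 0.00012 npx 1468 zmed 0.0765 t 2.82
w_head xy [ 0.6004 -0.1484] r 0.0291 want 0.029 med 0.00014 npx 5068 zmed 0.0481 t 3.53
```

View pics/w_head.png

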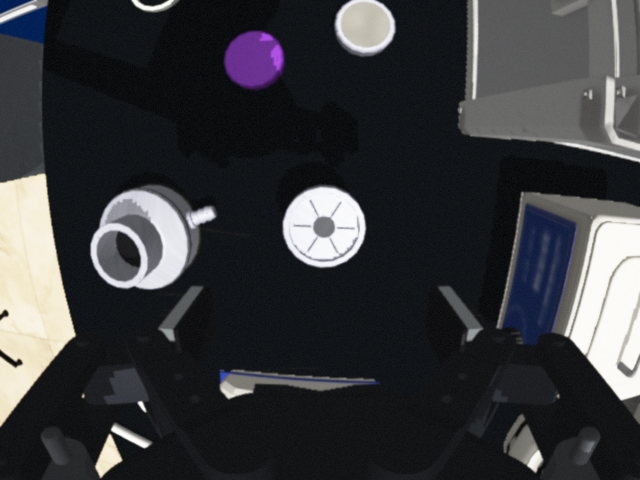

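The wrist view shows the head at (324,227) between the open pads at (185,310) and (460,310). The area around it is clear.

```bash
cat >> h.py <<'E'
def st(): 
    s=observe();return "t %.1f tcp %s op %.4f gf %.0f F %s"%(s["time_s"],np.round(s["eef_pos"],4),s["opening"],s["grasp_force"],np.round(s["ft_force"],1))
E
python3 - <<'E'
from h import *
h=np.array([.6004,-.1484])
gripper_to(.075)
movep([*h,.08],R()); move_l([*h,.019],feed=.1)
print(st()); gripper_to(.045,40); print(st())
move_l([*h,.13],feed=.2); print(st())
e=observe()["eef_pos"]
look(e[:2],e[2]-.019+.05,.029,"w_hheld")
E
```

```text
t 5.0 tcp [ 0.6009 -0.1486  0.0195] op 0.0751 gf 0 F [-0.2  0.6  0.4]
t 5.3 tcp [ 0.6011 -0.1487  0.0203] op 0.0561 gf 42 F [-1.7 -0.   6.5]
t 6.0 tcp [ 0.5994 -0.148   0.1285] op 0.0565 gf 43 F [-0.7 -0.5 -2.4]
w_hheld xy [ 0.5991 -0.1467] r 0.0296 want 0.029 med 0.00067 npx 16772 zmed 0.1568 t 6.03
```

View pics/w_hheld.png

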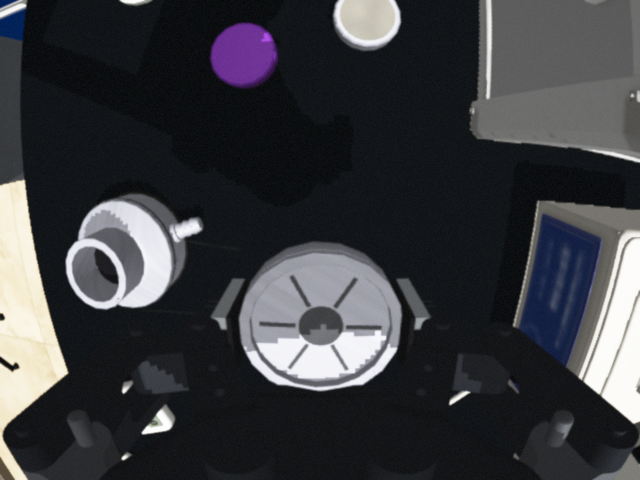

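The held head sits level at (320,315), between the pads, and is off the TCP by about 1 mm. Now placing it.

```bash
python3 - <<'E'
from h import *
p=np.array([.4522,-.1640])
movep([*p,.125],R()); hold(.2); print(st())
e=observe()["eef_pos"]; look(e[:2],e[2]-.019+.05,.029,"w_hheld2")
hit=move_l([*p,.066],feed=.06,max_force=12); hold(.1); print(hit,st())
E
```

```text
t 6.9 tcp [ 0.4531 -0.1641  0.125 ] op 0.0562 gf 43 F [ 0.8  0.3 -2.4]
w_hheld2 xy [ 0.4525 -0.1627] r 0.0296 want 0.029 med 0.00093 npx 17008 zmed 0.1533 t 6.93
True t 7.9 tcp [ 0.4515 -0.1636  0.0675] op 0.0565 gf 44 F [-2.5  1.1  6.2]
```

```bash
python3 - <<'E'
from h import *
p=observe()["eef_pos"][:2]
gripper_to(.078); hold(.1); move_l([.4522,-.1640,.24],feed=.25); hold(.1); print(st())
look((.452,-.163),.097,.029,"w_h2")
movep([.630,.001,.13],R()); hold(.1)
look((.630,.003),.0155,.0225,"w_frit",band=.005)
E
```

```text
t 9.3 tcp [ 0.451  -0.1633  0.2376] op 0.0780 gf 0 F [ 0.8 -0.6  0.4]
w_h2 xy [ 0.4515 -0.1632] r 0.0291 want 0.029 med 0.00016 npx 4100 zmed 0.0951 t 9.38
w_frit xy [0.632  0.0053] r 0.0235 want 0.0225 med 0.00015 npx 3238 zmed 0.0178 t 10.57
```

View pics/w_h2.png

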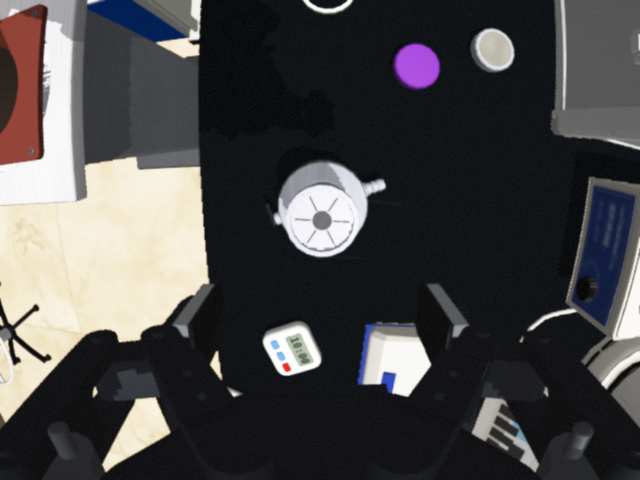

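The head is seated at (322,220) in the picture, level and centred. The frit measures the right width and height. I'll pick it next, with one touch-down to calibrate the fingertip height.

```bash
python3 - <<'E'
from h import *
f=np.array([.632,.0050])
gripper_to(.062)
move_l([*f,.03],feed=.2); move_l([*f,.006],feed=.1); hold(.1);print(st())
hit=move_l([*f,-.012],feed=.03,max_force=5); print(hit,st())
zc=observe()["eef_pos"][2]
move_l([*f,zc+.004],feed=.05); hold(.1); print(st())
gripper_to(.035,30); hold(.1); print(st())
zg=observe()["eef_pos"][2]
move_l([*f,.13],feed=.2); hold(.15); print("zg",zg,"zc",zc,st())
e=observe()["eef_pos"]; look(e[:2],e[2]-zg+.0155,.0235,"w_fheld",rad=.03,band=.005)
E
```

```text
t 12.0 tcp [0.6324 0.005  0.0065] op 0.0623 gf 0 F [-0.  -0.6  1.2]
True t 12.5 tcp [ 0.6323  0.005  -0.0055] op 0.0625 gf 3 F [-1.3  0.7  6.7]
t 12.8 tcp [ 0.6318  0.005  -0.0018] op 0.0619 gf 0 F [-0.1 -0.1  0.7]
t 13.2 tcp [ 0.6319  0.005  -0.0015] op 0.0457 gf 31 F [-0.8  0.2  1.3]
zg -0.0015126187902682574 zc -0.00551193553133781 t 14.2 tcp [0.6305 0.0052 0.1276] op 0.0452 gf 31 F [ 0.6  0.5 -1.5]
w_fheld xy [0.6302 0.0061] r 0.0246 want 0.0235 med 0.00056 npx 11175 zmed 0.1469 t 14.22
```

View pics/w_fheld.png

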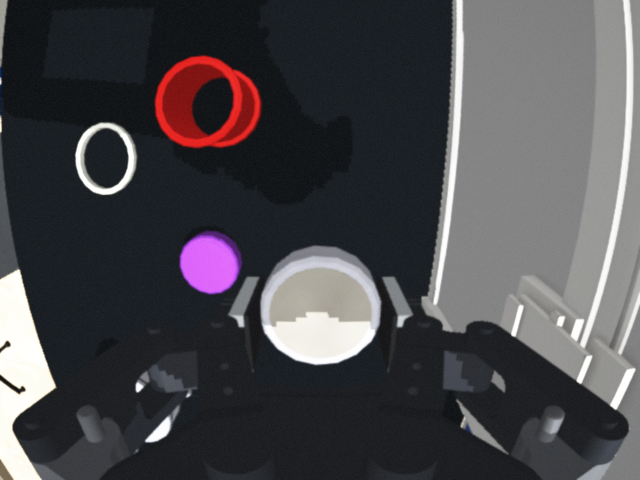

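The frit is held level at (321,310), but only about 2 mm above its underside, so the tips would meet the head's rim. I'll set it back, regrip it higher, then place it.

```bash
cat >> h.py <<'E'
def goto(p,feed=.1):
    """line to p, then correct the standing error once"""
    p=np.array(p,float);move_l(p,feed=feed);hold(.25);e=p-observe()["eef_pos"]
    move_l(p+e,feed=.03);hold(.15);print("goto err",np.round(p-observe()["eef_pos"],4));return e
E
python3 - <<'E'
from h import *
f=np.array([.632,.0050])
move_l([*f,.01],feed=.2); move_l([*f,-.0012],feed=.04,max_force=6); gripper_to(.06)
move_l([*f,.0035],feed=.05); hold(.15); print(st())
gripper_to(.035,30); hold(.1); print(st())
zg=observe()["eef_pos"][2]
move_l([*f,.13],feed=.2)
p=np.array([.4518,-.1638])
movep([*p,zg+.093+.03],R())
d=goto([*p,zg+.093+.008],.1)
e=observe()["eef_pos"]; look(e[:2],e[2]-zg+.0155,.0235,"w_fheld2",rad=.03,band=.005)
hit=move_l([*(p+d[:2]),zg+.093-.003],feed=.02,max_force=6); print(hit,"zg",zg,"expect",zg+.093,st())
E
```

```text
t 16.1 tcp [0.632  0.005  0.0036] op 0.0600 gf 0 F [ 0.1 -0.5  0.1]
t 16.5 tcp [0.6322 0.005  0.0038] op 0.0455 gf 31 F [-0.3  0.6  5.2]
goto err [ 0.0006 -0.0001  0.0006]
w_fheld2 xy [ 0.4513 -0.1627] r 0.0246 want 0.0235 med 0.00051 npx 10456 zmed 0.1182 t 19.31
True zg 0.0038144498504166305 expect 0.09681444985041662 t 19.7 tcp [ 0.4514 -0.1637  0.0967] op 0.0455 gf 31 F [-1.6  0.4  6.1]
```

```bash
python3 - <<'E'
from h import *
gripper_to(.062); hold(.1); move_l([.4518,-.1638,.24],feed=.25); hold(.1)
look((.4515,-.1635),.1085,.0235,"w_f2",band=.004)
look((.4515,-.1635),.097,.029,"w_f2b",band=.004)
movep([.454,.058,.13],R()); hold(.15)
c=get_calibration("wrist");p,d=get_image("wrist");cv2.imwrite("pics/w_seal.png",p[:,:,::-1])
C=wcloud(d,c);m=(p.min(2)>110)&(np.hypot(C[...,0]-.454,C[...,1]-.058)<.045)
h=cv2.convexHull(np.argwhere(m)[:,::-1].astype(np.int32))[:,0].astype(float)
print(m.sum(),fit(h,c,.006,.029),np.median(C[m][:,2]),st())
E
```

```text
w_f2 xy [ 0.4516 -0.1634] r 0.0236 want 0.0235 med 0.00019 npx 2888 zmed 0.1108 t 21.02
w_f2b xy [ 0.4515 -0.1632] r 0.0291 want 0.029 med 0.00013 npx 1157 zmed 0.0984 t 21.07
1751 (array([ 0.43647688, -0.02419909,  0.11401098]), np.float64(0.04742992145137433), np.float64(0.002517394194429645)) 0.008413520589883872 t 22.2 tcp [0.4549 0.0569 0.1308] op 0.0620 gf 0 F [-1.1 -0.2 -0. ]
```

View pics/w_f2.png

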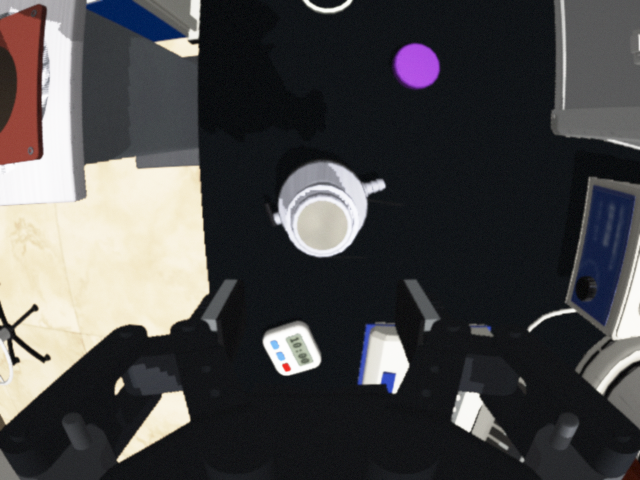

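The frit sits concentric in the head's recess at (324,222). The seal's mask picked up stray pixels, so I'm refitting on its own contour from the same picture.

```bash
python3 - <<'E'
from h import *
p=cv2.imread("pics/w_seal.png");c=get_calibration("wrist")
print("expected px",wpix([.454,.058,.006],c))
m=(p.min(2)>110).astype(np.uint8)
n,l,s,cen=cv2.connectedComponentsWithStats(m)
u=wpix([.454,.058,.006],c)
for i in range(1,n):
    if s[i,4]>150 and np.hypot(*(cen[i]-u))<60:
        h=cv2.convexHull(np.argwhere(l==i)[:,::-1].astype(np.int32))[:,0].astype(float)
        print(s[i],cen[i],fit(h,c,.0065,.029))
E
```

```text
expected px [318.13442249 223.43478942]
[ 283  179   79   78 1503] [321.79041916 218.64670659] (array([0.45676732, 0.06165531, 0.02935707]), np.float64(0.00010840058932765407), np.float64(5.8424451050477846e-05))
```

```bash
python3 - <<'E'
from h import *
f=np.array([.4570,.0607])
gripper_to(.070)
move_l([*f,.03],feed=.25)
d=goto([*f,-.0033],.08)
gripper_to(.050,20); hold(.1); print(st())
zg=observe()["eef_pos"][2]
move_l([*f,.16],feed=.25); hold(.1); print(st())
c=get_calibration("wrist");e=observe()["eef_pos"];p,_=get_image("wrist");cv2.imwrite("pics/w_sheld.png",p[:,:,::-1])
np.savez("sheld.npz",K=c["intrinsics"],T=c["world_from_camera"],e=e,zg=zg)
print(zg,e,wpix([e[0],e[1],e[2]-zg+.007],c))
E
```

```text
goto err [ 0.0005 -0.      0.0005]
t 24.6 tcp [ 0.4566  0.0607 -0.0035] op 0.0558 gf 21 F [-2.2 -0.5  4.6]
t 25.5 tcp [0.4554 0.0607 0.1577] op 0.0556 gf 21 F [-1.4  0.1 -0.2]
-0.003492898809231707 [0.45540034 0.06074847 0.15766573] [319.24986908 305.72833795]
```

View pics/w_sheld.png

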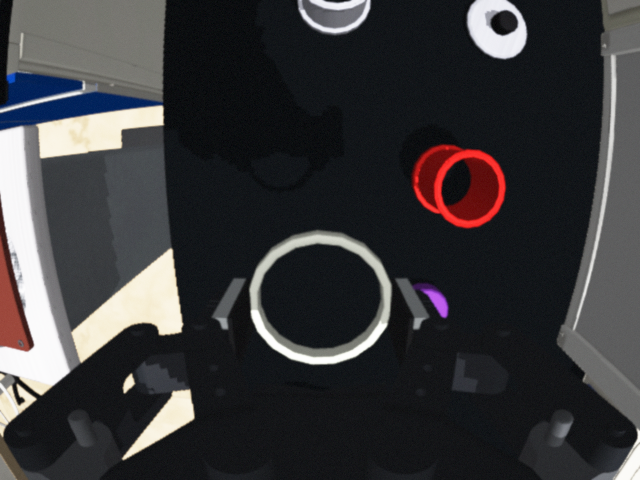

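The seal is held level at (320,298). I'll fit its outline to get the in-hand offset, then place it.

```bash
cat > seal.py <<'E'
from h import *
p=cv2.imread("pics/w_sheld.png");z=np.load("sheld.npz");c=dict(intrinsics=z["K"],world_from_camera=z["T"]);e=z["e"];zg=float(z["zg"])
# hole of the ring: dark region containing the projected centre
m=(p.min(2)<100).astype(np.uint8);l=cv2.connectedComponents(m)[1];i=l[290,320]
h=cv2.convexHull(np.argwhere(l==i)[:,::-1].astype(np.int32))[:,0].astype(float)
# rear (camera-side) rim of the hole is bounded by the top edge, the far side by the top edge or inner wall: use near half
q,rm,md=fit(h,c,e[2]-zg+.007,.0252);print(q,rm,md,"off",q[:2]-e[:2])
q2,rm,md=fit(h,c,e[2]-zg+.0,.0252);print(q2,rm,md,"off",q2[:2]-e[:2])
E
python3 seal.py
```

```text
[0.45574432 0.06344959 0.02378553] 0.00039710885832724475 0.00033723693734192053 off [0.00034398 0.00270112]
[0.45571878 0.06014663 0.02502821] 0.0004179642396299478 0.00035345387167460066 off [ 0.00031845 -0.00060185]
```

```bash
python3 - <<'E'
from h import *
zg=-.0035; p=np.array([.4516,-.1640])
movep([*p,zg+.097+.045],R())
d=goto([*p,zg+.097+.014],.1)
hit=move_l([*(p+d[:2]),zg+.097-.003],feed=.025,max_force=4); print(hit,"expect",zg+.097,st())
E
```

```text
goto err [ 0.0005 -0.0001  0.0007]
True expect 0.0935 t 28.1 tcp [ 0.451  -0.1638  0.0935] op 0.0558 gf 22 F [-1.   0.5  4.5]
```

```bash
python3 - <<'E'
from h import *
gripper_to(.075); hold(.1); move_l([.4516,-.164,.24],feed=.25); hold(.1)
look((.4515,-.1635),.104,.029,"w_s2",band=.0025)
look((.4515,-.1635),.1085,.0235,"w_s2b",band=.0035)
movep([.464,.237,.17],R()); hold(.15)
look((.464,.239),.060,.0275,"w_fun",band=.005)
z=np.load("w_s2.npz");im=cv2.resize(z["p"][170:270,260:390],None,fx=5,fy=5);cv2.imwrite("pics/c_s2.png",im[:,:,::-1])
E
```

```text
w_s2 xy [ 0.4513 -0.1624] r 0.0289 want 0.029 med 0.00015 npx 1014 zmed 0.1054 t 29.46
w_s2b xy [ 0.4514 -0.1617] r 0.0283 want 0.0235 med 0.00015 npx 3529 zmed 0.1105 t 29.51
w_fun xy [0.4658 0.239 ] r 0.0275 want 0.0275 med 0.00016 npx 1684 zmed 0.0615 t 31.22
```

View pics/c_s2.png

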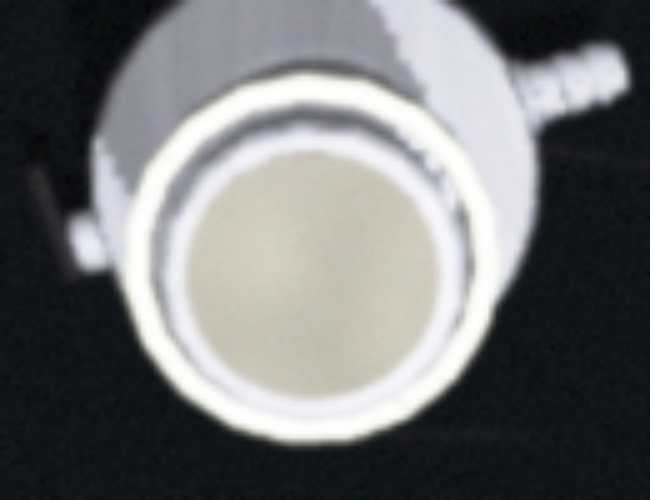

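The seal lies flat round the frit at about (310,255) in the crop, with a gap all round and about 1 mm off centre, within its play. The funnel measures as expected, so I'm picking it up now.

```bash
python3 - <<'E'
from h import *
f=np.array([.4657,.2386])
gripper_to(.072)
move_l([*f,.075],feed=.25)
goto([*f,.0095],.12)
gripper_to(.040,35); hold(.1); print(st())
zg=observe()["eef_pos"][2]
move_l([*f,.16],feed=.2); hold(.15); print("zg",zg,st())
e=observe()["eef_pos"]; look(e[:2],e[2]-zg+.06,.0275,"w_funheld",rad=.035,band=.004)
E
```

```text
goto err [0.0008 0.0003 0.0009]
t 33.8 tcp [0.4654 0.2385 0.0088] op 0.0497 gf 24 F [0.9 0.4 1.3]
zg 0.008835300835867026 t 34.8 tcp [0.4645 0.2382 0.158 ] op 0.0495 gf 24 F [ 1.1  0.1 -2.3]
w_funheld xy [0.4647 0.2263] r 0.0403 want 0.0275 med 0.00052 npx 5168 zmed 0.2106 t 34.87
```

View pics/w_funheld.png

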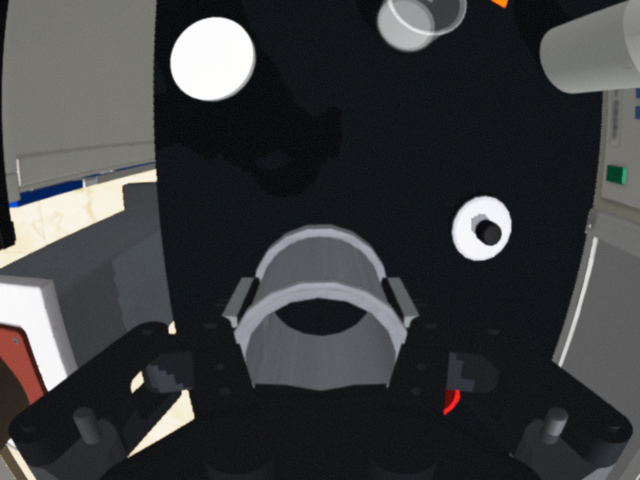

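The funnel is gripped on its tube, with its foot at (320,230) and its upper rim at (320,300). It looks level. Now placing it.

```bash
python3 - <<'E'
from h import *
zg=.0088; p=np.array([.4514,-.1639])
movep([*p,zg+.104+.045],R())
d=goto([*p,zg+.104+.012],.1)
hit=move_l([*(p+d[:2]),zg+.104-.003],feed=.025,max_force=5); print(hit,"expect",zg+.104,st())
E
```

```text
goto err [ 0.0005 -0.0002  0.0007]
True expect 0.1128 t 38.0 tcp [ 0.4509 -0.1637  0.1127] op 0.0498 gf 24 F [-1.8  1.   4.4]
```

```bash
python3 - <<'E'
from h import *
gripper_to(.075); hold(.1); move_l([.4514,-.1639,.29],feed=.25); hold(.15)
look((.4513,-.1635),.164,.0275,"w_fun2",band=.004)
movep([.604,.229,.14],R()); hold(.2)
look((.605,.231),.029,.0095,"w_cov",band=.003,rad=.03)
look((.605,.231),.0085,.029,"w_covb",band=.004)
p,d=get_image("side");cv2.imwrite("pics/side1.png",cv2.resize(p[150:270,280:440],None,fx=4,fy=4)[:,:,::-1])
E
```

```text
w_fun2 xy [ 0.4513 -0.1628] r 0.0275 want 0.0275 med 0.00013 npx 1516 zmed 0.1655 t 39.51
w_cov xy [0.605  0.2301] r 0.0098 want 0.0095 med 0.00015 npx 575 zmed 0.0305 t 41.4
w_covb xy [0.6052 0.2295] r 0.029 want 0.029 med 0.00015 npx 3577 zmed 0.011 t 41.45
```

View pics/side1.png

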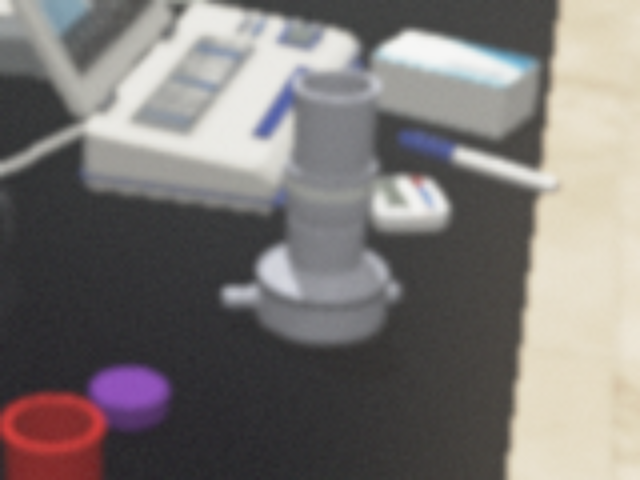

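View pics/w_cov.png

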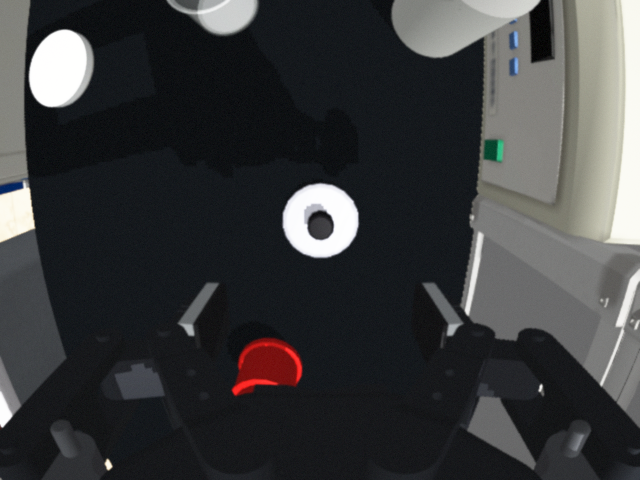

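The funnel stands upright on the stack (side crop, stack axis near x≈335) and the ring shows below its foot. The cover is at (320,221) in the wrist view. Picking and placing it.

```bash
python3 - <<'E'
from h import *
f=np.array([.6049,.2294])
gripper_to(.045)
move_l([*f,.045],feed=.25)
goto([*f,.0125],.1)
gripper_to(.008,25); hold(.1); print(st())
zg=observe()["eef_pos"][2]
move_l([*f,.22],feed=.2); print(st())
p=np.array([.4511,-.1632])
movep([*p,zg+.159+.04],R())
d=goto([*p,zg+.159+.010],.1)
hit=move_l([*(p+d[:2]),zg+.159-.003],feed=.025,max_force=5); print(hit,"expect",zg+.159,st())
E
```

```text
goto err [0.0006 0.0001 0.0007]
t 44.0 tcp [0.6045 0.2293 0.0119] op 0.0185 gf 25 F [-0.6  0.3  0.6]
t 45.2 tcp [0.6039 0.2291 0.2181] op 0.0189 gf 24 F [ 1.1 -0.3 -0.8]
goto err [ 0.0005 -0.0002  0.0007]
True expect 0.17091588814972203 t 48.3 tcp [ 0.4509 -0.1631  0.1708] op 0.0187 gf 25 F [-0.9  0.9  5.6]
```

```bash
python3 - <<'E'
from h import *
gripper_to(.05); hold(.1); move_l([.4509,-.1632,.30],feed=.2); hold(.2)
look((.4513,-.163),.1680,.029,"w_c2",band=.004)
look((.4513,-.163),.188,.0098,"w_c2k",band=.004,rad=.02)
movep([.45,.15,.35],R()); hold(.3)
ims=[]
for n,(a,b,c,d) in {"scene":(230,350,270,430),"side":(150,270,280,440)}.items():
    p,_=get_image(n);ims.append(cv2.resize(p[a:b,c:d],None,fx=2.5,fy=4 if 0 else 2.5))
cv2.imwrite("pics/fin.png",np.hstack(ims)[:,:,::-1])
E
```

```text
w_c2 xy [ 0.4511 -0.1628] r 0.0289 want 0.029 med 0.00015 npx 3648 zmed 0.17 t 49.83
w_c2k xy [ 0.4509 -0.1625] r 0.0099 want 0.0098 med 0.00014 npx 595 zmed 0.1894 t 49.88
```

View pics/fin.png

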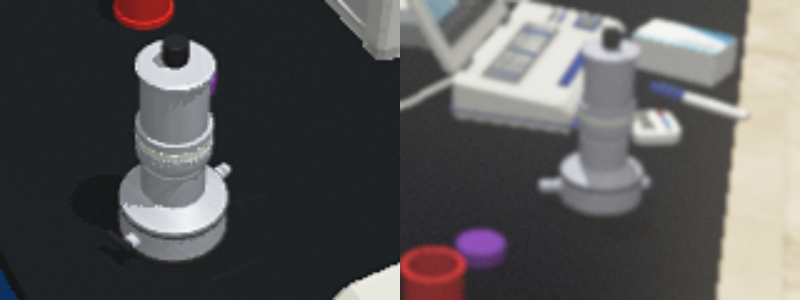

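Both views show the full stack upright, with the cover level and concentric: knob at (175,48) in the left crop and (611,38) in the right. Handing it in.

```bash
python3 -c "
from plant import *
print(job_done())"
```

```text
the job is handed in; nothing more can be done
None
```

The filter unit is assembled in the order asked, each part measured home at its expected height and centred within its play (the ring about 1 mm off centre), all released; I handed it in at about 51 s and the verdict was not reported.

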